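# Draw in the tile chute with its turnbuckle

### The arm

A 6-joint arm with a two-finger parallel gripper is mounted at the origin on the work surface. World frame = base frame: x ahead of the robot, y to its left, z up, the work surface at z = 0. Lengths are in m, angles in rad, forces in N, time in s.
With the tool pointing down it reaches from about 0.325 to 0.85 m from the base axis. Payload 15.5 kg.
Tool frame: the origin (TCP) lies at the very end of the fingers, on their centre line; the grasp point (between the pads) lies 19 mm behind it; z points along the fingers, y is the line along which they close (so a half turn about z gives the same grasp; the last joint's range is limited). The gripper opens to 91 mm and grips with 3 to 60 N. Pads are 32 mm wide; open, the fingers measure 118 mm over their backs; the gripper's body (76 mm by 178 mm) begins 60 mm behind the grasp point.
Start: joints at [-1.254, 0.494, 1.345, -0, 1.302, -0.096], TCP at [0.251, -0.573, 0.214] pointing down, gripper open.
Joint ranges: [-2.91, 2.91], [-0.82, 2.16], [0.22, 2.67], [-1.22, 4.37], [0.12, 2.79], [-3.08, 3.08]. Speed limits (rad/s): [1.89, 1.89, 2.57, 3.01, 3.01, 3.01].

### API

Orientations are given as a 3x3 rotation matrix whose columns are the frame's x, y, z axes.
In Python, from station import r, optics gives the robot as it stands. The module is installed in compiled form; this text tells all that it offers.
- The arm moves only by the tool send_rows, never from a script. Its argument "increments" is one flat list of numbers, 7 for each row, row after row: the turn, a rotation vector about the tool's x, y, z in degrees, then the shift along the tool's x, y, z in mm, then the opening, from 0 (shut) to 1 (fully open). In form: [ax, ay, az, tx, ty, tz, grip, ax, ay, az, tx, ty, tz, grip, ...]. A call has 1 to 5 rows; each row shifts and turns the commanded pose from where the row before left it, along the tool's axes as they then stand; what a row does not reach is not made up. A row lasts 1/12 s, in which the tool goes at most 41.7 mm and 7.16 degrees, less where a joint would pass 70% of its speed; a pose out of reach is approached as far as the arm can. A call with a gripper value outside its range is refused whole. The fingers move at their own pace and stop on an object; "squeeze" is the grip in N (left out, the last holds). Time passes only in rows, so rows that do not move let the fingers close. It gives the time, the measured TCP pose, the force, the opening and the grip force at its end, in the units of the state.
- r.read_state(): the state, without advancing time (a new reading comes with each control period).
- optics.capture(name): name is "scene" or "top" or "wrist"; returns a dict with "img" (400x640x3 uint8, red, green, blue), "intrinsics" (3x3 intrinsics, pixels), "T" (4x4, takes a point from camera to world coordinates); the wrist camera has in their place "T_tool_cam" (4x4, takes a point from camera to tool coordinates, whose origin is the TCP and whose axes are the flange's). Camera axes: x right, y down, z forward; pixel columns grow to the right and rows downward; lengths in m; the calibration is good to about 2 mm. A picture is of the moment at which its call begins: read the wrist's pose just before it. There is no depth.
- r.hand_in(): hands the job in; it is judged then, once.
The state is a dict: "t": time; "q": joint angles; "dq": joint speeds; "effort": joint torques, N m; "position": TCP position; "ee_rot": TCP orientation; "wrist_force": force on the tool from outside, world axes, zero at the start; "torque": the same for the moment, N m; "width": opening from 0.0 (shut) to 1.0 (fully open); "grasp_force": force on a finger pad.
Only numpy, scipy, OpenCV 4.12 (cv2) and the standard library are available. Lean on these libraries where they do the work, as an engineer would, in place of code of your own. Each camera call takes 0.05 s, during which the arm holds its last target. There are 200 camera calls.

### The job

The side boards of the wooden tile chute, the one that feeds the basket, have spread apart. Swing the red-knobbed lever of its brass turnbuckle over towards the basket, fully home, so that both boards draw in along the tiles, then let go. Leave the black-knobbed turnbuckle on the purple rack as it is.

Things in the scene. Friction and masses are not known exactly. Their poses are not given: they have to be found in the camera images.
- chute_axis (a point): Centre of the brass turnbuckle sleeve bridging the wooden chute between its side boards, on the turning axis, 100 mm above the table, fixed to the chute, which stands firm. z is up; y lies level along the turning axis (across the chute); x points level down the chute to the wicker basket. Chute 220 x 150 mm; all of it but the sleeve and lever is under 120 mm high and within 78 mm of this point along y.
- chute_sleeve (a joint): Sleeve angle (rad), stops at 0 and 1.5. Its lever swings in the chute's x-z plane, leaning (value - 0.785) rad from upright, positive towards the basket: 45 degrees away from it at 0, 41 degrees towards it at 1.5. Steep opposite threads draw each side board in 13 mm over the full turn. Turns stiffly (about 3 N at the knob), stays where it is left.
- chute_knob (a point): Centre of the red barrel knob (24 mm thick, 26 mm long, lying along the turning axis), at the end of the chute's lever, 75 mm from the turning axis; the lever is an 8 mm steel rod. Can be pinched from above, the fingers closing along the turning axis on its flat ends; it turns between the fingers as the lever swings.
- rack_knob (a point): Centre of the black barrel knob of the same size on the lever of a like turnbuckle across the purple acrylic tile rack. To be left alone.

How it is judged:
At the end, for the whole second after the job is handed in: The chute's lever stands at 1.3 rad or more (within 0.2 rad of the stop at 1.5), so that both boards are drawn in; it is at rest, and the rack's knob is within 15 mm of where it was (value of joint chute_sleeve above 1.3 rad and velocity of joint chute_sleeve between -0.05 and 0.05 rad/s and distance of rack_knob from where it was at the start of the episode below 0.015 m); the robot touches nothing.
It fails at once if the rack's turnbuckle is turned (its knob moves more than 15 mm) (distance of rack_knob from where it was at the start of the episode above 0.015 m).
It also fails if it takes over 27 s, if anything falls off the work surface, if the arm or the gripper's body presses on something with over 40 N, if the wrist force passes 120 N, or if a joint passes its speed limit or range.

## Working session

There is one attempt and no reset: what is moved stays moved. The work goes in short steps, Python scripts to look and compute and a tool call to move; the robot and the scene stay as the last step left them, time stands still between calls to the robot, and variables do not carry over. Pictures are saved under pics/ and viewed, at most 10 in all, crops included, and the job is handed in when it is done.

Besides the shell and the picture viewer there is one more tool, called after "Call:" in YAML: its name, and indented under it one key for each argument. send_rows: Moves the arm, as the interface text tells. Its arguments: {"type":"object","properties":{"increments":{"type":"array"},"squeeze":{"type":"number"}},"required":["increments"]}

```bash
mkdir -p pics
cat > h.py <<'E'
import numpy as np, cv2
from station import r, optics
def ray(c,u,v):
    K=np.array(c["intrinsics"]);T=np.array(c["T"])
    d=T[:3,:3]@np.linalg.solve(K,[u,v,1.]);return T[:3,3],d/np.linalg.norm(d)
def tri(rs):
    A=np.zeros((3,3));b=np.zeros(3)
    for o,d in rs:
        P=np.eye(3)-np.outer(d,d);A+=P;b+=P@o
    p=np.linalg.solve(A,b);return p,[np.linalg.norm((np.eye(3)-np.outer(d,d))@(p-o)) for o,d in rs]
def blobs(img,kind):
    h=cv2.cvtColor(img,cv2.COLOR_RGB2HSV);H,S,V=cv2.split(h)
    m={'red':((H<6)|(H>174))&(S>150)&(V>70),'black':V<45}[kind].astype(np.uint8)
    n,l,s,c=cv2.connectedComponentsWithStats(m)
    return [(c[i].round(1).tolist(),s[i].tolist()) for i in range(1,n) if s[i,4]>25]
def save(c,n): cv2.imwrite('pics/'+n,cv2.cvtColor(c["img"],cv2.COLOR_RGB2BGR))
E
python3 - <<'E'
from h import *
for n in("scene","top"):
    c=optics.capture(n);save(c,n+'0.png');print(n,blobs(c["img"],'red'))
    print(np.round(c["T"],3).tolist())
s=r.read_state();print(s["t"],np.round(s["ee_rot"],3).tolist(),s["position"])
E
```

```text
scene [([24.6, 139.8], [0, 116, 67, 62, 1940]), ([266.9, 144.9], [260, 139, 15, 13, 135]), ([38.7, 154.5], [31, 148, 17, 13, 71]), ([66.3, 175.3], [58, 169, 17, 13, 90])]
[[-0.612, 0.628, -0.482, 0.983], [0.791, 0.478, -0.381, 0.368], [-0.009, -0.614, -0.789, 0.939], [0.0, 0.0, 0.0, 1.0]]
top [([626.3, 83.5], [615, 77, 25, 12, 176]), ([446.3, 218.4], [436, 211, 20, 16, 247])]
[[-0.012, -0.99, 0.138, 0.408], [-1.0, 0.013, 0.012, -0.008], [-0.014, -0.138, -0.99, 0.84], [0.0, 0.0, 0.0, 1.0]]
0.1 [[0.916, 0.401, -0.0], [0.401, -0.916, 0.001], [0.0, -0.001, -1.0]] [ 0.25063265 -0.57218023  0.21339728]
```

View pics/scene0.png

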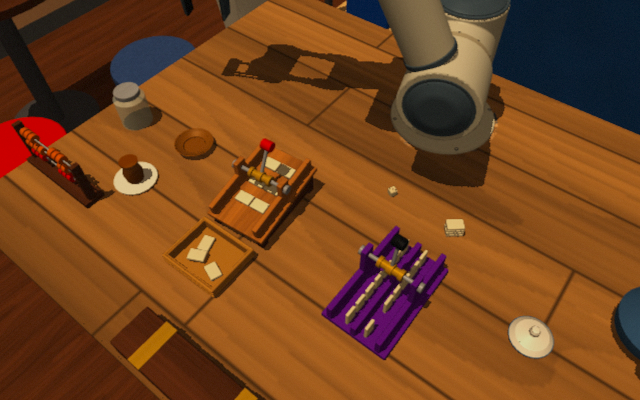

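View pics/top0.png

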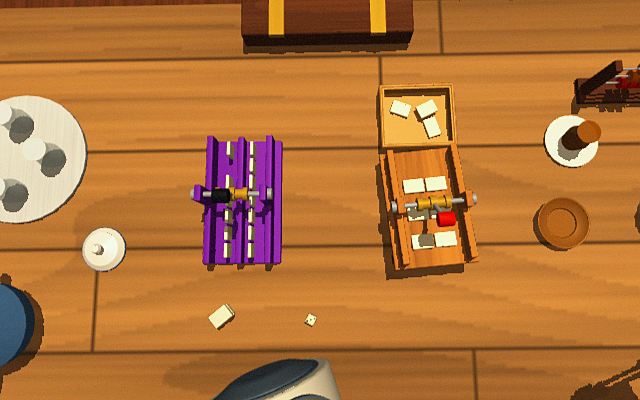

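Scene: the red knob is at (267,145) and the chute sleeve at about (262,178), with the basket at lower left. Top: the knob is at (446,218), the brass sleeve at about (435,202), and the rod ends at about (394,208) and (473,199). The basket lies up-image (+x). The purple rack is well to the left.

Run:
```python
from h import *
S=optics.capture("scene");T=optics.capture("top")
def red(c,near):
    b=min(blobs(c["img"],'red'),key=lambda b:np.hypot(b[0][0]-near[0],b[0][1]-near[1]));return b[0]
k,e=tri([ray(S,*red(S,(267,145))),ray(T,*red(T,(446,218)))]);print('knob',k,e)
def brass(c,box):
    x0,y0,x1,y1=box;h=cv2.cvtColor(c["img"],cv2.COLOR_RGB2HSV)[y0:y1,x0:x1]
    m=((h[...,0]>18)&(h[...,0]<30)&(h[...,1]>170)&(h[...,2]>110)).astype(np.uint8)
    n,l,s,cc=cv2.connectedComponentsWithStats(m);i=1+np.argmax(s[1:,4]);
    ys,xs=np.nonzero(l==i);r_=cv2.minAreaRect(np.c_[xs,ys].astype(np.float32));print(s[i],r_)
    return np.array(r_[0])+[x0,y0]
bt=brass(T,(405,185,465,220));bs=brass(S,(235,160,295,195));print(bt,bs)
print('axis',tri([ray(S,*bs),ray(T,*bt)]))
def pl(u,v,z):
    o,d=ray(T,u,v);return o+d*(z-o[2])/d[2]
print('axis top z.1',pl(*bt,.1))
a,b=pl(394,208,.1),pl(473,199,.1);print('ends',a,b,np.degrees(np.arctan2(*(b-a)[[0,1]])))
# board edges, bottom left/right corners of chute
for p in [(380,86),(454,86),(383,146),(395,277),(476,264),(455,146)]: print(p,pl(*p,.04))
w=optics.capture("wrist");save(w,'w0.png');print(np.round(w["T_tool_cam"],3).tolist())
big=cv2.resize(cv2.cvtColor(T["img"],cv2.COLOR_RGB2BGR)[70:290,365:495],None,fx=4,fy=2.7*4/2.7*0.65 if 0 else 2.7,interpolation=2)
cv2.imwrite('pics/topc.png',cv2.resize(cv2.cvtColor(T["img"],cv2.COLOR_RGB2BGR)[140:280,370:490],None,fx=4,fy=4,interpolation=2))
```

```text
knob [ 0.47050942 -0.18194936  0.16847445] [np.float64(0.001511588761221321), np.float64(0.001511588761221278)]
[ 25  10  21  11 132] ((35.0, 15.0), (10.0, 20.0), 90.0)
[22 12  4  5  7] ((22.750001907348633, 13.750000953674316), (3.535533905029297, 2.8284268379211426), 45.0)
[440. 200.] [257.75000191 173.75000095]
axis (array([ 0.5068699 , -0.18655748,  0.10744505]), [np.float64(0.003702564715189713), np.float64(0.0037025647151897427)])
axis top z.1 [ 0.5098297  -0.19173576  0.1       ]
ends [ 0.49695985 -0.11197997  0.1       ] [ 0.51080777 -0.24858503  0.1       ] 174.2115889047199
(380, 86) [ 0.74327142 -0.1010132   0.04      ]
(454, 86) [ 0.74079766 -0.24419059  0.04      ]
(383, 146) [ 0.62338733 -0.10336171  0.04      ]
(395, 277) [ 0.37738006 -0.11810644  0.04      ]
(476, 264) [ 0.39915569 -0.26663219  0.04      ]
(455, 146) [ 0.62130673 -0.23991473  0.04      ]
[[0.001, -0.962, -0.271, 0.078], [1.0, 0.001, 0.001, -0.0], [-0.0, -0.271, 0.963, -0.171], [0.0, 0.0, 0.0, 1.0]]
```

View pics/topc.png

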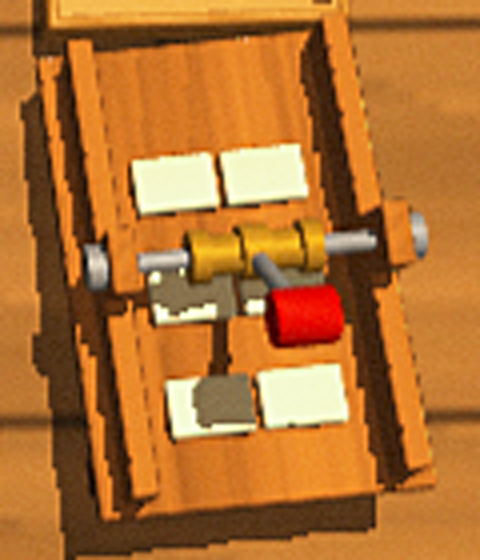

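The zoomed crop puts the sleeve centre at full-image (434,202.5), and the rod shows the chute yawed about 5.3°. The knob is at about (0.4705,-0.182,0.168), leaning about 27° away from the basket. I'll turn the tool to match that yaw, then travel.

Call:
send_rows:
  increments: [0,0,6.1,0,0,0,1,0,0,6.1,0,0,0,1,0,0,6.1,0,0,0,1,0,0,0,10,-15,0,1,0,0,0,21,-31,0,1]

```text
t: 0.67
position: [0.2762, -0.5259, 0.2136]
ee_rot: [[0.996, 0.09, -0.0], [0.09, -0.996, -0.001], [-0.0, 0.001, -1.0]]
wrist_force: [0.7, -0.7, 0.3]
width: 0.998
grasp_force: 0.0
```

Call:
send_rows:
  increments: [0,0,0,21,-31,0,1,0,0,0,21,-31,0,1,0,0,0,21,-31,0,1,0,0,0,21,-31,0,1,0,0,0,21,-31,0,1]

```text
t: 1.08
position: [0.3679, -0.358, 0.2139]
ee_rot: [[0.996, 0.093, 0.0], [0.093, -0.996, -0.0], [0.0, 0.0, -1.0]]
wrist_force: [0.7, -0.8, -0.2]
width: 0.998
grasp_force: 0.0
```

Call:
send_rows:
  increments: [0,0,0,21,-31,0,1,0,0,0,21,-31,0,1,0,0,0,21,-31,0,1,0,0,0,15,-20,0,1,0,0,0,0,0,0,1]

```text
t: 1.5
position: [0.4361, -0.2362, 0.214]
ee_rot: [[0.995, 0.097, 0.0], [0.097, -0.995, 0.001], [0.001, -0.001, -1.0]]
wrist_force: [0.7, 0.0, 0.7]
width: 1.002
grasp_force: 0.0
```

Run:
```python
from h import *
s=r.read_state();R=np.array(s["ee_rot"]);p=np.array(s["position"])
w=optics.capture("wrist");save(w,'w1.png')
T=np.eye(4);T[:3,:3]=R;T[:3,3]=p;w["T"]=T@np.array(w["T_tool_cam"])
print(s["t"],p,R.round(3).tolist(),s["width"])
b=blobs(w["img"],'red');print(b)
bb=max(b,key=lambda q:q[1][4]);o,d=ray(w,*bb[0]);
for z in(.163,.168,.173):print(o+d*(z-o[2])/d[2])
c=optics.capture("top");o,d=ray(c,434.2,202.5);print('axis',o+d*(.1-o[2])/d[2])
```

```text
1.5 [ 0.43611366 -0.23620516  0.21401781] [[0.995, 0.097, 0.0], [0.097, -0.995, 0.001], [0.001, -0.001, -1.0]] 1.002424489417382
[([241.0, 160.8], [220, 144, 42, 35, 1366])]
[ 0.47083668 -0.18057376  0.163     ]
[ 0.47178897 -0.18165333  0.168     ]
[ 0.47274127 -0.1827329   0.173     ]
axis [ 0.50560719 -0.18155199  0.1       ]
```

View pics/w1.png

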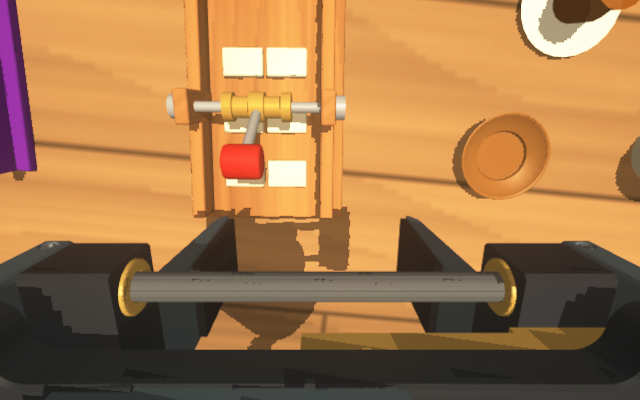

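The wrist view shows the red knob at (241,161) and the chute's rod level in the image, so the yaw matches. The wrist estimate of the knob agrees at about (0.471,-0.1815,0.167). Next: move over it, lower and pinch lightly.

Call:
send_rows:
  increments: [0,0,0,20,-25,0,1,0,0,0,20,-26,0,1,0,0,0,0,0,22,1,0,0,0,0,0,22,1,0,0,0,0,0,22,1]

```text
t: 2.02
position: [0.4697, -0.1862, 0.1473]
ee_rot: [[0.996, 0.093, 0.001], [0.093, -0.996, -0.001], [0.001, 0.001, -1.0]]
wrist_force: [-0.3, -0.7, 0.6]
width: 0.996
grasp_force: 0.0
```

Call:
send_rows:
  increments: [0,0,0,0,0,0,1,0,0,0,0,0,0,0.5,0,0,0,0,0,0,0.35,0,0,0,0,0,0,0.35,0,0,0,0,0,0,0.35]
  squeeze: 10

```text
t: 2.43
position: [0.4701, -0.186, 0.1491]
ee_rot: [[0.996, 0.093, 0.002], [0.093, -0.996, -0.001], [0.002, 0.001, -1.0]]
wrist_force: [-1.2, -0.6, -0.0]
width: 0.741
grasp_force: 0.0
```

Run:
```python
from h import *
s=r.read_state();print(s["t"],s["position"],s["width"],s["wrist_force"])
w=optics.capture("wrist");save(w,'w2.png')
```

```text
2.4333 [ 0.47009364 -0.1859901   0.14905766] 0.7409149985644057 [-1.16812809 -0.56453915 -0.04450131]
```

View pics/w2.png

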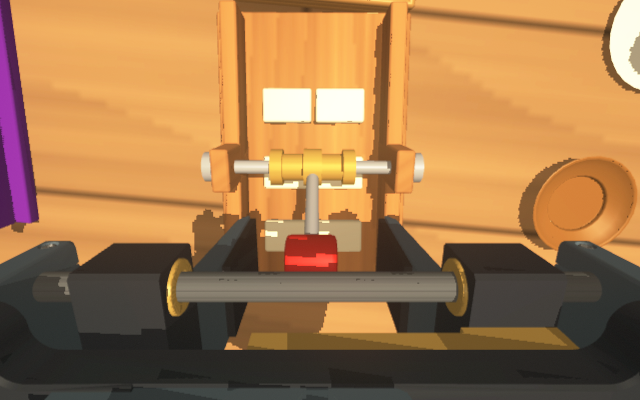

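The knob, at (311,252), sits between the fingers but about 4 mm left of their centre. I'll shift by 4 mm while the fingers close.

Call:
send_rows:
  increments: [0,0,0,0,-4,0,0.35,0,0,0,0,0,0,0.35,0,0,0,0,0,0,0.35,0,0,0,0,0,0,0.35,0,0,0,0,0,0,0.1]
  squeeze: 10

```text
t: 2.9
position: [0.4692, -0.1814, 0.1479]
ee_rot: [[0.996, 0.093, -0.0], [0.093, -0.996, -0.0], [-0.0, 0.0, -1.0]]
wrist_force: [-0.5, -0.5, -0.2]
width: 0.33
grasp_force: 0.0
```

Call:
send_rows:
  increments: [0,0,0,0,0,0,0.1,0,0,0,0,0,0,0.1,0,0,0,0,0,0,0.1,0,0,0,0,0,0,0.1,0,0,0,0,0,0,0.1]

```text
t: 3.32
position: [0.4697, -0.1828, 0.1481]
ee_rot: [[0.996, 0.093, 0.001], [0.093, -0.996, -0.002], [0.001, 0.002, -1.0]]
wrist_force: [-0.4, -10.1, -1.1]
width: 0.287
grasp_force: 10.0
```

The knob is gripped (opening 26 mm, 10 N). Now I'll swing it along the arc in half steps, firming the squeeze and relieving the side load.

Call:
send_rows:
  increments: [0,0,0,0,1.5,0,0.1,0,0,0,4.5,0,-2.3,0.1,0,0,0,5,0,-2,0.1,0,0,0,6.3,0,-2,0.1,0,0,0,6.4,0,-1.4,0.1]
  squeeze: 20

```text
t: 3.73
position: [0.491, -0.181, 0.1555]
ee_rot: [[0.996, 0.093, -0.002], [0.093, -0.996, -0.0], [-0.002, -0.0, -1.0]]
wrist_force: [-4.6, -4.6, -1.7]
width: 0.284
grasp_force: 20.0
```

Call:
send_rows:
  increments: [0,0,0,6.5,0,-0.8,0.1,0,0,0,6.5,0,-0.3,0.1,0,0,0,6.5,0,0.3,0.1,0,0,0,6.5,0,0.8,0.1,0,0,0,0,0,0,0.1]

```text
t: 4.15
position: [0.5184, -0.1786, 0.1558]
ee_rot: [[0.996, 0.093, 0.0], [0.093, -0.996, -0.0], [0.0, 0.001, -1.0]]
wrist_force: [1.5, -2.1, 2.9]
width: 0.28
grasp_force: 20.0
```

Forces are small and the grip holds. Continuing down to the stop.

Call:
send_rows:
  increments: [0,0,0,6.4,0,1.4,0.1,0,0,0,6.3,0,2,0.1,0,0,0,6,0,2.5,0.1,0,0,0,5.8,0,3,0.1,0,0,0,0,0,0,0.1]

```text
t: 4.57
position: [0.5432, -0.1763, 0.147]
ee_rot: [[0.996, 0.093, 0.002], [0.093, -0.996, -0.001], [0.002, 0.001, -1.0]]
wrist_force: [3.1, -2.2, 3.3]
width: 0.281
grasp_force: 20.0
```

Call:
send_rows:
  increments: [0,0,0,5.5,0,3.5,0.1,0,0,0,5.2,0,4,0.1,0,0,0,2,0,1.7,0.1,0,0,0,0,0,0,0.1,0,0,0,0,0,0,0.1]

```text
t: 4.98
position: [0.5558, -0.1752, 0.1382]
ee_rot: [[0.996, 0.093, 0.003], [0.093, -0.996, -0.001], [0.003, 0.001, -1.0]]
wrist_force: [6.0, -1.1, 3.6]
width: 0.283
grasp_force: 20.0
```

Estimated lean is about 41–42°. I'll push slightly more to confirm the stop, then look.

Call:
send_rows:
  increments: [0,0,0,2.5,0,2.3,0.1,0,0,0,0,0,0,0.1,0,0,0,0,0,0,0.1]

```text
t: 5.23
position: [0.5583, -0.175, 0.136]
ee_rot: [[0.996, 0.093, 0.003], [0.093, -0.996, -0.001], [0.003, 0.001, -1.0]]
wrist_force: [5.4, -2.3, 5.3]
width: 0.283
grasp_force: 20.0
```

Run:
```python
from h import *
s=r.read_state();print(s["t"],s["position"],s["width"],s["wrist_force"])
w=optics.capture("wrist");save(w,'w3.png')
```

```text
5.2333 [ 0.55830457 -0.17504899  0.13597668] 0.28342606110392654 [ 5.39151448 -2.28996773  5.31880535]
```

View pics/w3.png

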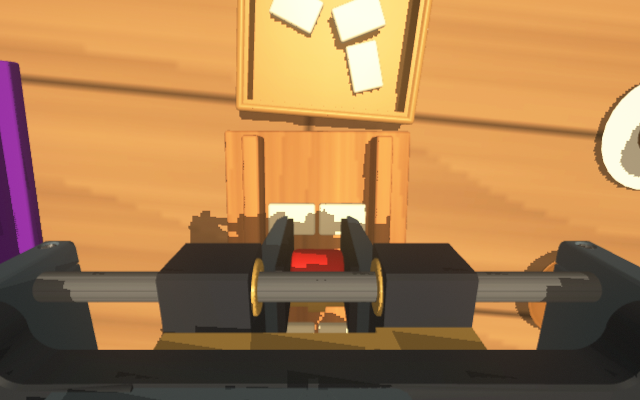

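The knob, at (317,260), is held between the pads, and the boards have drawn in. The force is still mostly radial, so I'll push on until the stop resists.

Call:
send_rows:
  increments: [0,0,0,2.5,0,2.5,0.1,0,0,0,0,0,0,0.1,0,0,0,0,0,0,0.1]

```text
t: 5.53
position: [0.5603, -0.1749, 0.1337]
ee_rot: [[0.996, 0.093, 0.002], [0.093, -0.996, -0.001], [0.002, 0.001, -1.0]]
wrist_force: [0.5, -1.4, 12.5]
width: 0.285
grasp_force: 20.0
```

Call:
send_rows:
  increments: [0,0,0,2,0,2,0.1,0,0,0,0,0,0,0.1,0,0,0,0,0,0,0.1]

```text
t: 5.78
position: [0.5618, -0.1747, 0.132]
ee_rot: [[0.996, 0.093, 0.001], [0.093, -0.996, -0.001], [0.001, 0.001, -1.0]]
wrist_force: [-4.7, -2.1, 17.6]
width: 0.286
grasp_force: 20.0
```

The resistance has risen to about 15 N tangentially, so the lever is at the stop. I'll ease off slightly, open, and lift straight up.

Call:
send_rows:
  increments: [0,0,0,-1.5,0,-1.5,0.1,0,0,0,0,0,0,0.6,0,0,0,0,0,0,0.6,0,0,0,0,0,0,0.6,0,0,0,0,0,0,0.6]

```text
t: 6.2
position: [0.5596, -0.1742, 0.1319]
ee_rot: [[0.996, 0.093, -0.001], [0.093, -0.996, 0.0], [-0.001, -0.0, -1.0]]
wrist_force: [0.1, -0.2, 0.9]
width: 0.539
grasp_force: 0.0
```

Call:
send_rows:
  increments: [0,0,0,0,0,0,0.6,0,0,0,0,0,-10,0.6,0,0,0,0,0,-20,0.6,0,0,0,0,0,-30,0.6,0,0,0,0,0,-30,0.6]

```text
t: 6.62
position: [0.5593, -0.1742, 0.2235]
ee_rot: [[0.996, 0.093, -0.001], [0.093, -0.996, 0.001], [-0.001, -0.001, -1.0]]
wrist_force: [0.2, 0.1, 0.2]
width: 0.6
grasp_force: 0.0
```

Call:
send_rows:
  increments: [0,0,0,-20,20,0,0.6,0,0,0,-30,25,0,0.6,0,0,0,-30,25,0,0.6,0,0,0,-30,25,0,0.6,0,0,0,0,0,0,0.6]

```text
t: 7.03
position: [0.4553, -0.283, 0.223]
ee_rot: [[0.996, 0.09, -0.001], [0.09, -0.996, -0.001], [-0.001, 0.001, -1.0]]
wrist_force: [0.4, 0.4, 0.0]
width: 0.598
grasp_force: 0.0
```

Run:
```python
from h import *
s=r.read_state();print(s["t"],s["position"],s["width"],s["wrist_force"])
S=optics.capture("scene");T=optics.capture("top");save(T,'top9.png')
a=[b for b in blobs(S["img"],'red') if b[0][0]>150];b=[b for b in blobs(T["img"],'red') if b[0][0]<550];print(a,b)
if a and b:
    k,e=tri([ray(S,*a[0][0]),ray(T,*b[0][0])]);d=k-[.5056,-.1816,.1];x=d[:2]@[.996,.093];print(k,e,.785+np.arctan2(x,d[2]))
```

```text
7.0333 [ 0.45528449 -0.28301179  0.22302196] 0.5981640227693643 [0.39650224 0.3567371  0.00048307]
[([243.0, 173.1], [236, 167, 16, 14, 157])] [([437.4, 168.1], [428, 161, 19, 15, 241])]
[ 0.55274986 -0.17427716  0.1596498 ] [np.float64(0.0010367873821262221), np.float64(0.0010367873821261681)] 1.4589475724065055
```

View pics/top9.png

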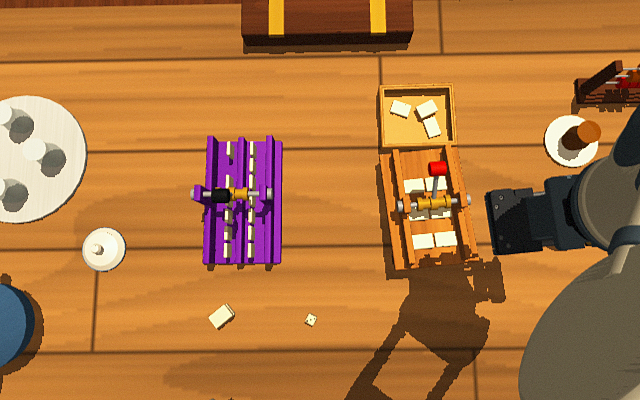

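The top view shows the red knob at (437,168), leaning towards the basket at about 1.46 rad. The rack knob is unmoved at (221,196), and the gripper is clear.

```bash
python3 -c "
from station import r
print(r.hand_in())"
```

```text
the job is handed in; nothing more can be done
None
```

I swung the chute's lever to its stop and released it at about 1.46 rad (camera estimate; 1.3 needed); the boards drew in, the rack's turnbuckle was left alone, and I handed the job in about 7 s into the 27 s allowed (no verdict was returned).

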